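Snap the clip-on lid onto the glass jar and keep it pressed home

TASK

Close the open glass jar with its clip-on lid, the one with the upright fin: pick the lid up, set it squarely in the jar's mouth and press straight down until its clips snap under the rim, then keep pressing past the click until the lid is fully home on the rim. The glass is thin, so press slowly and steadily without ramming it, leave the jar standing where it is and disturb nothing else on the worktop. Finish while still holding the lid pressed home with its seal squeezed: do not let go and do not ease off.

Things in the scene. Friction and masses are not known exactly. Their poses are not given: they have to be found in the camera images.
- lid: White plastic clip-on lid, 57 mm tall, 85 g: tapered plug below (40 mm wide at its foot, 54 mm from 7 mm up), disc of 80 mm diameter and 5 mm thick at 20 to 25 mm, upright fin on top, four sprung clips hanging from the edge to 16 mm below the disc. Origin: centre of the plug's underside, on which it stands on the worktop. z up, x along the fin, y across it.
- lid_grip (a point): Where to grip the lid: the middle of its fin, 47 mm above the lid's origin. The fin is 40 mm long (lid x), 14 mm thick (lid y, the way to pinch it) and runs from 25 mm (top of the disc) to 57 mm above the origin.
- lid_land (a point): Centre of the underside of the lid's disc, 20 mm above the lid's origin. Height over jar_rim: the clips meet the bead at about 10 mm, are sprung widest (the click) at 6.5 mm; left alone, a clicked lid rests at about 3 mm; fully home is 0. Plug and clips centre a lid let down up to 3 mm off.
- lid_seal (a joint): Squeeze of the sprung silicone seal ring under the disc, m: 0 free, about 0.002 on a clicked lid left alone, 0.0045 to 0.005 fully home. The downward push rises to 8 to 15 N before the click, drops to nothing or less as the clips snap under, then rises again on the seal (2.2 N per mm) to about 11 N at home, where it stops firmly. Hold 11 to 20 N.
- jar: Empty open glass jar, loose, 0.55 kg, round: body 92 mm wide, 107 mm tall, neck with a rolled bead of 69 mm outer diameter just under the rim, mouth 56 mm wide. Origin: centre of its underside. Any yaw will do. More than 50 N between lid and jar cracks the glass; going down at 10 to 15 mm/s stays well below.
- jar_rim (a point): Centre of the jar's mouth at the level of the rim's top, 107 mm above the jar's origin; z up along the jar's axis.
- wide_lid: Bystander: flat steel screw lid of another jar, 82 mm wide, 14 mm high, no fin. Origin: centre of its underside.
- funnel: Bystander: grey plastic funnel standing mouth down, 100 mm wide, 105 mm tall. Origin: centre of its mouth, on the worktop.
- tamper: Bystander: pine tamper standing on its head, 62 mm wide, 168 mm tall. Origin: centre of its underside.
- mug: Bystander: white mug, 80 mm wide, 85 mm tall, handle at its own +y. Origin: centre of its underside.
- ladle: Bystander: steel ladle lying on the worktop, 350 mm long, bowl at its own +x end (84 mm wide, 32 mm tall). Origin: under the middle of its length.
- stack_low: Bystander: lower of two stacked small glass jars with metal caps, each 76 mm wide and 72 mm tall. Origin: centre of its underside.
- stack_top: Bystander: upper of the two stacked small jars, 76 mm wide, 72 mm tall, standing on the lower one's cap. Origin: centre of its underside.
There are look-alikes about, which are no part of the job. Leave any green or turquoise look-alike of the lid alone.

How it is judged:
By the outcome, as a careful person would: the job done as asked, in the order asked, and still so for the second after the job is handed in, while the arm keeps its last pose, push and grip.
It also fails if it takes over 56 s, if anything falls off the work surface, if the arm or the gripper's body presses on something with over 40 N, if the wrist force passes 120 N, or if a joint passes its speed limit or range.

ROBOT

A 6-joint arm with a two-finger parallel gripper is mounted at the origin on the work surface. World frame = base frame: x ahead of the robot, y to its left, z up, the work surface at z = 0. Lengths are in m, angles in degrees, forces in N, time in s.
With the tool pointing down it reaches from about 0.375 to 0.9 m from the base axis. Payload 3.1 kg.
Tool frame: the origin (TCP) lies at the very end of the fingers, on their centre line; the grasp point (between the pads) lies 19 mm behind it; z points along the fingers, y is the line along which they close (so a half turn about z gives the same grasp; the last joint's range is limited). The gripper opens to 87 mm and grips with 3 to 60 N. Pads are 19 mm wide; open, the fingers measure 117 mm over their backs; the gripper's body (75 mm by 190 mm) begins 51 mm behind the grasp point.
Start: joints at [-74.112, 30.224, 82.088, -0, 67.689, -10.227], TCP at [0.275, -0.561, 0.223] pointing down, gripper open.
Joint ranges: [-176.69, 176.69], [-43.24, 126.21], [12.49, 139.97], [-82, 262], [0, 151.66], [-163.58, 163.58]. Speed limits (degrees/s): [159.86, 159.86, 180, 180, 180, 180].

INTERFACE

Orientations are given as a 3x3 rotation matrix whose columns are the frame's x, y, z axes.
In Python, from rig import bot gives the robot as it stands.
- The arm moves only by the tool move_arm, never from a script. Its argument "increments" is a list of rows, each an object with "xyz": the shift along the tool's x, y, z in mm, a list of three; "roll": the turn about the tool's z in rad; "grip": the opening in per cent of the stroke, from 0 (shut) to 100 (fully open). A call has 1 to 5 rows; each row shifts and turns the commanded pose from where the row before left it, along the tool's axes as they then stand; what a row does not reach is not made up. A row lasts 1/12 s, in which the tool goes at most 41.7 mm and 7.16 degrees, less where a joint would pass 70% of its speed; a pose out of reach is approached as far as the arm can. A call is refused whole if a number of a shift passes 41.7 or a number of a turn 0.125, either way. A call with a gripper value outside its range is refused whole. The fingers move at their own pace and stop on an object; the grip force is fixed at half the most. Time passes only in rows, so rows that do not move let the fingers close. It gives the time, the measured TCP pose, the force, the opening and the grip force at its end, in the units of the state.
- bot.read_state(): the state, without advancing time (a new reading comes with each control period).
- bot.capture(name): name is "scene" or "top" or "wrist"; returns (picture, depth): 384x512x3 uint8, red, green, blue; 384x512 float32, m along the optical axis (not along the pixel's ray), 0 where there is no reading.
- bot.camera_model(name): a dict with "intrinsics" (3x3 intrinsics, pixels), "rvec" (rotation vector, rad) and "tvec" (3), from world to camera coordinates, as OpenCV has them; the wrist camera has in their place "tool_from_camera" (4x4, takes a point from camera to tool coordinates, whose origin is the TCP and whose axes are the flange's). Camera axes: x right, y down, z forward; pixel columns grow to the right and rows downward; lengths in m; the calibration is good to about 2 mm. The wrist camera is an equidistant fisheye: a pixel r from the principal point sees the ray r / f radians off the axis. A picture is of the moment at which its call begins: read the wrist's pose just before it. camera_model takes no time and is no camera call.
- bot.hand_in(): hands the job in; it is judged then, once.
Trained networks look in the newest picture that a camera, given by its name, has taken for a name from the list of things; names that differ only in an ending like _2 or _b are one class to them, and where a whole thing is asked for, a point or a joint stands for the part that bears it (a point fixed in the world has none). Each returns a list of dicts, best first, with "conf" (0 to 1); they miss things now and then, are a little off and sometimes report something else, mostly with a low value. They report only what shows in the picture. A call takes as long as a camera call. They do not tell look-alikes from the thing itself.
- bot.spot_in(label, camera): "at" ([x, y, z] in m, in the coordinates of the camera as it stood for that picture, good to about 4 mm: the middle of the surface that is visible of it).
- bot.trace(label, camera): "mask" (384x512 bool, what is visible of it).
The state is a dict: "time_s": time; "joint_positions": joint angles; "qvel": joint speeds; "tau": joint torques, N m; "position": TCP position; "tcp_rot": TCP orientation; "force": force on the tool from outside, world axes, zero at the start; "moment": the same for the moment, N m; "opening": opening from 0.0 (shut) to 1.0 (fully open); "grasp_force": force on a finger pad.
Only numpy, scipy, OpenCV 4.12 (cv2) and the standard library are available. Lean on these libraries where they do the work, as an engineer would, in place of code of your own. Each camera call takes 0.05 s, during which the arm holds its last target. There are 200 camera calls.

## Working session

There is one attempt and no reset: what is moved stays moved. The work goes in short steps, Python scripts to look and compute and a tool call to move; the robot and the scene stay as the last step left them, time stands still between calls to the robot, and variables do not carry over. Pictures are saved under pics/ and viewed, at most 10 in all, crops included, and the job is handed in when it is done.

Besides the shell and the picture viewer there is one more tool, called after ">>>" by a JSON object that holds its "api" and its "payload", one argument or row to a line. move_arm: Moves the arm, as the interface text tells. Its arguments: {"type":"object","properties":{"increments":{"type":"array"}},"required":["increments"]}

```bash
mkdir -p pics
cat > h.py <<'E'
from rig import bot
import numpy as np, cv2
def w(cam,p):
    m=bot.camera_model(cam); R=cv2.Rodrigues(np.array(m["rvec"],float))[0]
    return R.T@(np.array(p,float)-np.array(m["tvec"],float).ravel())
def proj(cam,P):
    m=bot.camera_model(cam)
    return cv2.projectPoints(np.array([P],float),np.array(m["rvec"],float),np.array(m["tvec"],float),np.array(m["intrinsics"],float),None)[0].ravel()
def cloud(cam,d):
    m=bot.camera_model(cam);K=np.array(m["intrinsics"],float);R=cv2.Rodrigues(np.array(m["rvec"],float))[0]
    v,u=np.mgrid[:d.shape[0],:d.shape[1]]
    p=np.stack([(u-K[0,2])/K[0,0]*d,(v-K[1,2])/K[1,1]*d,d],-1)
    return (p-np.array(m["tvec"],float).ravel())@R
E
python3 - <<'E'
from h import *
ims=[]
for c in ("scene","top"):
    im,d=bot.capture(c); np.savez(f"{c}.npz",im=im,d=d); ims.append(im)
    for l in ("lid","jar","jar_rim","wide_lid","stack_low","stack_top","funnel","tamper","mug","ladle"):
        for r in bot.spot_in(l,c):
            if r["conf"]>.2:
                P=w(c,r["at"]); print(c,l,round(r["conf"],2),P.round(3),proj(c,P).round())
cv2.imwrite("pics/a.png",cv2.cvtColor(ims[0],cv2.COLOR_RGB2BGR))
cv2.imwrite("pics/b.png",cv2.cvtColor(ims[1],cv2.COLOR_RGB2BGR))
s=bot.read_state();print({k:s[k] for k in("time_s","position","tcp_rot","opening","force")})
E
```

```text
scene lid 0.88 [ 0.467 -0.132  0.025] [233. 169.]
scene lid 0.73 [ 0.423 -0.266  0.028] [216. 143.]
scene lid 0.73 [ 0.592 -0.138  0.028] [202. 187.]
scene lid 0.73 [0.413 0.005 0.029] [275. 181.]
scene lid 0.56 [ 0.342 -0.11   0.022] [264. 154.]
scene jar 0.91 [0.589 0.197 0.075] [283. 242.]
scene wide_lid 0.61 [ 0.538 -0.01   0.016] [242. 202.]
scene stack_low 0.93 [0.626 0.48  0.038] [366. 338.]
scene funnel 0.66 [0.744 0.034 0.027] [198. 250.]
scene tamper 0.77 [0.767 0.227 0.072] [240. 296.]
scene tamper 0.31 [0.743 0.032 0.031] [197. 248.]
scene mug 0.91 [ 0.744 -0.191  0.051] [149. 199.]
scene ladle 0.84 [ 0.592 -0.478  0.021] [142. 139.]
scene ladle 0.51 [0.744 0.031 0.029] [197. 249.]
top lid 0.92 [ 0.335 -0.109  0.028] [300. 263.]
top lid 0.9 [ 0.414 -0.266  0.027] [354. 234.]
top lid 0.82 [ 0.412 -0.001  0.024] [261. 237.]
top lid 0.73 [ 0.46  -0.134  0.026] [307. 219.]
top lid 0.61 [ 0.586 -0.149  0.02 ] [311. 176.]
top jar 0.81 [0.568 0.184 0.078] [194. 182.]
top jar_rim 0.83 [0.573 0.19  0.081] [191. 180.]
top wide_lid 0.85 [ 0.533 -0.01   0.013] [263. 195.]
top wide_lid 0.46 [0.748 0.215 0.068] [183. 119.]
top stack_low 0.54 [0.588 0.446 0.037] [104. 178.]
top stack_top 0.75 [0.597 0.46  0.145] [ 81. 170.]
top funnel 0.75 [0.728 0.018 0.026] [253. 128.]
top tamper 0.78 [0.742 0.213 0.064] [184. 121.]
top mug 0.93 [ 0.749 -0.204  0.037] [329. 119.]
top ladle 0.81 [ 0.601 -0.478  0.016] [422. 169.]
{'time_s': 1.1, 'position': array([ 0.275155  , -0.56115638,  0.22255885]), 'tcp_rot': array([[ 8.97886426e-01,  4.40227175e-01,  1.25367828e-05],
       [ 4.40227175e-01, -8.97886426e-01, -1.30648855e-05],
       [ 5.50508947e-06,  1.72498158e-05, -1.00000000e+00]]), 'opening': 0.9978349717528663, 'force': array([ 0.33235776, -0.06219077, -0.08884158])}
```

View pics/a.png

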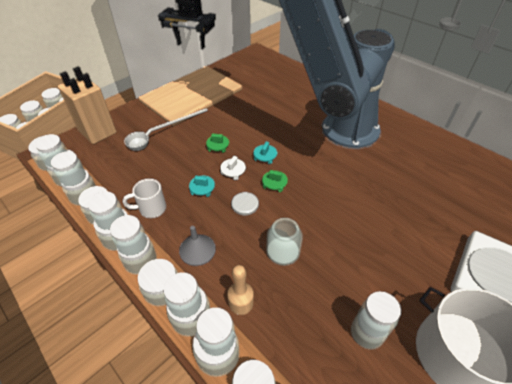

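View pics/b.png

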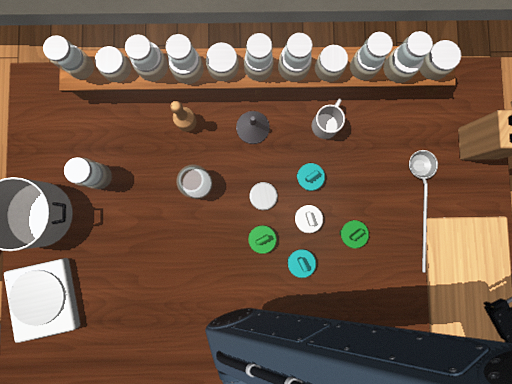

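Candidates for the lid, in top-view pixels: turquoise (311,176), green (354,234), green (261,237), turquoise (300,263), white with fin (309,219), and a flat white one without a fin (263,195), which is wide_lid. The white finned one at (309,219), seen in the scene view at (233,169), fits the description. The jar is at top (194,182), scene (284,242).

Run:
```python
from h import *
out=[]
for c in ("top","scene"):
    z=np.load(c+".npz"); im,d=z["im"],z["d"]; P=cloud(c,d)
    n=lambda x,y:np.hypot(P[...,0]-x,P[...,1]-y)
    m=(n(.463,-.133)<.055)&(d>0)
    zz=P[...,2]
    disc=m&(zz>.017)&(zz<.032); fin=m&(zz>.04)&(n(.463,-.133)<.04); top=m&(zz>.052)
    print(c,"disc",P[disc].mean(0).round(4),disc.sum())
    if disc.sum()>10: print(" disc circ",cv2.minEnclosingCircle((P[disc][:,:2]*1000).astype(np.float32)))
    for nm,f in(("fin",fin),("top",top)):
        if f.sum()>4:
            q=P[f];print(nm,q.mean(0).round(4),f.sum(),zz[f].max().round(4),cv2.minAreaRect((q[:,:2]*1000).astype(np.float32)))
    j=(n(.58,.192)<.06)&(zz>.098)&(zz<.118)&(d>0)
    if j.sum()>5: print("rim",P[j].mean(0).round(4),j.sum(),cv2.minEnclosingCircle((P[j][:,:2]*1000).astype(np.float32)),zz[j].max())
    for l in("lid","jar"):
        for r in bot.trace(l,c)[:2] if l=="jar" else bot.trace(l,c):
            v,u=np.nonzero(r["mask"]); print(l,round(r["conf"],2),u.mean().round(1),v.mean().round(1),[u.min(),u.max(),v.min(),v.max()], im[r["mask"]].mean(0).round())
    for (u,v) in (((309,219),(194,182)) if c=="top" else ((233,167),(284,240))):
        out.append(cv2.resize(im[v-35:v+35,u-35:u+35],(300,300),interpolation=cv2.INTER_CUBIC))
big=np.vstack([np.hstack(out[:2]),np.hstack(out[2:])])
cv2.imwrite("pics/c.png",cv2.cvtColor(big,cv2.COLOR_RGB2BGR))
m=bot.camera_model("wrist");print(m)
```

```text
top disc [ 0.4631 -0.136   0.0237] 517
 disc circ ((463.0134582519531, -137.04104614257812), 39.991119384765625)
fin [ 0.4627 -0.1357  0.0543] 75 0.0584 ((462.77447509765625, -136.51211547851562), (38.44353485107422, 14.068533897399902), 13.656449317932129)
top [ 0.4624 -0.1365  0.0555] 64 0.0584 ((462.46905517578125, -136.35772705078125), (37.784873962402344, 12.972311973571777), 15.889944076538086)
rim [0.5736 0.188  0.105 ] 188 ((573.0748901367188, 187.5418243408203), 34.27013397216797) 0.11138530007848307
lid 0.97 300.8 262.3 [np.int64(287), np.int64(314), np.int64(248), np.int64(276)] [ 60. 179. 175.]
lid 0.9 310.2 176.0 [np.int64(297), np.int64(323), np.int64(163), np.int64(189)] [ 60. 183. 180.]
lid 0.86 261.5 238.4 [np.int64(247), np.int64(275), np.int64(225), np.int64(252)] [ 72. 168.  84.]
lid 0.71 353.2 233.6 [np.int64(339), np.int64(367), np.int64(220), np.int64(247)] [ 61. 158.  74.]
lid 0.62 308.0 218.3 [np.int64(295), np.int64(321), np.int64(205), np.int64(231)] [237. 236. 235.]
jar 0.64 193.7 181.2 [np.int64(176), np.int64(211), np.int64(164), np.int64(198)] [164. 159
[... 846 characters left out ...]
4(206), np.int64(228), np.int64(134), np.int64(149)] [ 60. 146.  74.]
jar 0.94 283.5 241.0 [np.int64(266), np.int64(301), np.int64(218), np.int64(264)] [159. 163. 152.]
{'intrinsics': array([[297.31863964,   0.        , 250.69150272],
       [  0.        , 297.31863964, 192.8165095 ],
       [  0.        ,   0.        ,   1.        ]]), 'tool_from_camera': array([[-1.06798941e-03, -9.53246373e-01, -3.02192341e-01,
         8.47886809e-02],
       [ 9.99999037e-01, -1.28587892e-03,  5.22088159e-04,
        -2.43600753e-04],
       [-8.86261406e-04, -3.02191492e-01,  9.53246829e-01,
        -1.62283272e-01],
       [ 0.00000000e+00,  0.00000000e+00,  0.00000000e+00,
         1.00000000e+00]])}
```

View pics/c.png

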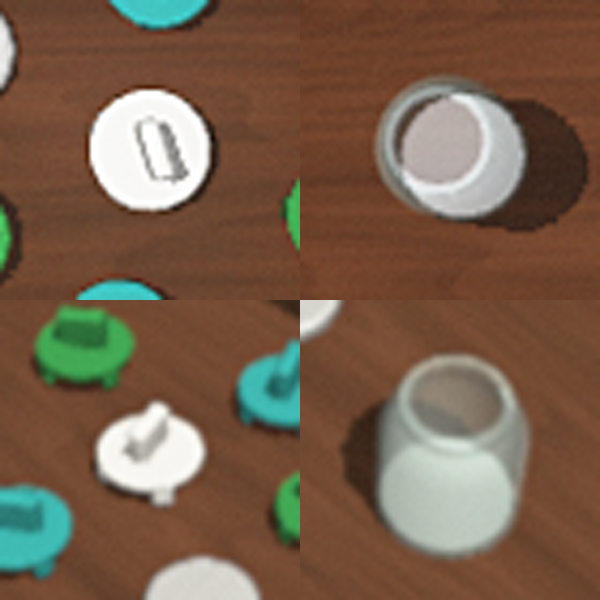

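The crop confirms it: the white finned lid at top (309,219) has its fin at yaw about 14.6° and its centre at about (0.463, -0.137). Fin height measures 57 mm and the disc 80 mm. The jar is upright, with its rim at about (0.573, 0.187, 0.107). Moving above the lid.

>>> {"api": "move_arm", "payload": {
  "increments": [
    {"xyz": [30, -25, 0], "roll": 0, "grip": 100},
    {"xyz": [30, -25, 0], "roll": 0, "grip": 100},
    {"xyz": [30, -25, 0], "roll": 0, "grip": 100},
    {"xyz": [30, -25, 0], "roll": 0, "grip": 100},
    {"xyz": [30, -25, 0], "roll": 0, "grip": 100}
  ]
}}

```text
time_s: 1.72
position: [0.3552, -0.3813, 0.2226]
tcp_rot: [[0.898, 0.439, 0.0], [0.439, -0.898, -0.0], [0.0, 0.0, -1.0]]
force: [1.0, 0.1, 0.5]
opening: 0.994
grasp_force: 0.0
```

>>> {"api": "move_arm", "payload": {
  "increments": [
    {"xyz": [30, -25, 0], "roll": 0, "grip": 100},
    {"xyz": [30, -25, 0], "roll": 0, "grip": 100},
    {"xyz": [30, -25, 0], "roll": 0, "grip": 100},
    {"xyz": [30, -25, 0], "roll": 0, "grip": 100},
    {"xyz": [30, -25, 0], "roll": 0, "grip": 100}
  ]
}}

```text
time_s: 2.13
position: [0.435, -0.203, 0.2229]
tcp_rot: [[0.898, 0.44, 0.001], [0.44, -0.898, -0.0], [0.0, 0.001, -1.0]]
force: [1.0, -0.1, -0.4]
opening: 1.004
grasp_force: 0.0
```

>>> {"api": "move_arm", "payload": {
  "increments": [
    {"xyz": [30, -25, 0], "roll": 0, "grip": 100},
    {"xyz": [25, -22, 0], "roll": 0, "grip": 100},
    {"xyz": [0, 0, 15], "roll": 0.1, "grip": 100},
    {"xyz": [0, 0, 15], "roll": 0.1, "grip": 100},
    {"xyz": [0, 0, 20], "roll": 0, "grip": 100}
  ]
}}

```text
time_s: 2.55
position: [0.4646, -0.1377, 0.1732]
tcp_rot: [[0.968, 0.252, 0.004], [0.252, -0.968, -0.002], [0.003, 0.003, -1.0]]
force: [0.3, -0.7, -0.9]
opening: 1.0
grasp_force: 0.0
```

```bash
cat >> h.py <<'E'
def wcloud(d,s):
    m=bot.camera_model("wrist");K=np.array(m["intrinsics"],float);T=np.array(m["tool_from_camera"],float)
    v,u=np.mgrid[:d.shape[0],:d.shape[1]]
    a,b=u-K[0,2],v-K[1,2]; r=np.hypot(a,b)+1e-9; th=r/K[0,0]; t=np.tan(np.minimum(th,1.45))
    p=np.stack([a/r*t*d,b/r*t*d,d],-1)@T[:3,:3].T+T[:3,3]
    return p@np.array(s["tcp_rot"]).T+np.array(s["position"]), p
E
python3 - <<'E'
from h import *
s=bot.read_state(); im,d=bot.capture("wrist"); P,p=wcloud(d,s)
print(s["position"],s["tcp_rot"][:,0])
zz=P[...,2]; n=np.hypot(P[...,0]-.463,P[...,1]+.137)
white=(im.min(2)>120)&(im.max(2).astype(int)-im.min(2)<40)
for lo,hi in((.017,.032),(.05,.064)):
    f=(n<.055)&(zz>lo)&(zz<hi)&(d>0)
    print(f.sum(),P[f].mean(0).round(4),cv2.minEnclosingCircle((P[f][:,:2]*1000).astype(np.float32)),cv2.minAreaRect((P[f][:,:2]*1000).astype(np.float32)), "tool", cv2.minAreaRect((p[f][:,:2]*1000).astype(np.float32)))
cv2.imwrite("pics/d.png",cv2.cvtColor(im,cv2.COLOR_RGB2BGR))
E
```

```text
[ 0.46461803 -0.13773512  0.17321415] [0.96769905 0.25209154 0.00289735]
3419 [ 0.4665 -0.1376  0.0249] ((464.17828369140625, -138.18841552734375), 40.0330810546875) ((464.0399475097656, -138.42066955566406), (78.2767562866211, 78.74871063232422), 12.617753982543945) tool ((-1.1639251708984375, 0.08788299560546875), (78.27947998046875, 78.74992370605469), 1.9976129531860352)
536 [ 0.4654 -0.1379  0.056 ] ((464.424072265625, -139.16775512695312), 20.231739044189453) ((464.1582946777344, -138.20663452148438), (40.439327239990234, 13.895147323608398), 15.460000038146973) tool ((-0.9179096221923828, -0.005537509918212891), (13.887547492980957, 40.4426383972168), 88.92947387695312)
```

View pics/d.png

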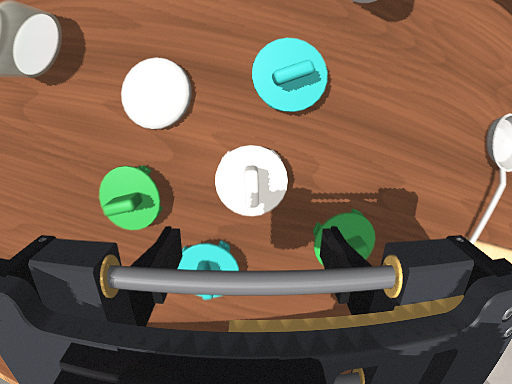

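The wrist view shows the fin at (252,187), centred between the fingers (tool offset -1, 0 mm, about 1° in yaw). Descending.

>>> {"api": "move_arm", "payload": {
  "increments": [
    {"xyz": [-1, 0, 35], "roll": -0.016, "grip": 100},
    {"xyz": [0, 0, 35], "roll": 0, "grip": 100},
    {"xyz": [0, 0, 30], "roll": 0, "grip": 100},
    {"xyz": [0, 0, 20], "roll": 0, "grip": 100},
    {"xyz": [0, 0, 14], "roll": 0, "grip": 100}
  ]
}}

```text
time_s: 3.02
position: [0.4615, -0.1383, 0.0368]
tcp_rot: [[0.963, 0.268, -0.002], [0.268, -0.963, 0.001], [-0.002, -0.002, -1.0]]
force: [0.1, 0.6, -0.4]
opening: 0.998
grasp_force: 0.0
```

>>> {"api": "move_arm", "payload": {
  "increments": [
    {"xyz": [0, 0, 5], "roll": 0, "grip": 100},
    {"xyz": [0, 0, 3], "roll": 0, "grip": 100},
    {"xyz": [0, 0, 0], "roll": 0, "grip": 100}
  ]
}}

```text
time_s: 3.27
position: [0.4625, -0.1388, 0.0307]
tcp_rot: [[0.963, 0.268, 0.0], [0.268, -0.963, -0.0], [0.0, 0.0, -1.0]]
force: [0.1, 0.4, 0.1]
opening: 1.0
grasp_force: 0.0
```

>>> {"api": "move_arm", "payload": {
  "increments": [
    {"xyz": [1, 0, 1], "roll": 0, "grip": 100},
    {"xyz": [0, 0, 0], "roll": 0, "grip": 50},
    {"xyz": [0, 0, 0], "roll": 0, "grip": 20},
    {"xyz": [0, 0, 0], "roll": 0, "grip": 0},
    {"xyz": [0, 0, 0], "roll": 0, "grip": 0}
  ]
}}

```text
time_s: 3.68
position: [0.4634, -0.1383, 0.0301]
tcp_rot: [[0.963, 0.269, 0.001], [0.269, -0.963, -0.001], [0.001, 0.001, -1.0]]
force: [-0.8, -0.5, 0.4]
opening: 0.78
grasp_force: 0.0
```

>>> {"api": "move_arm", "payload": {
  "increments": [
    {"xyz": [0, 0, 0], "roll": 0, "grip": 0},
    {"xyz": [0, 0, 0], "roll": 0, "grip": 0},
    {"xyz": [0, 0, 0], "roll": 0, "grip": 0},
    {"xyz": [0, 0, 0], "roll": 0, "grip": 0},
    {"xyz": [0, 0, 0], "roll": 0, "grip": 0}
  ]
}}

```text
time_s: 4.1
position: [0.4631, -0.1382, 0.0295]
tcp_rot: [[0.963, 0.268, -0.0], [0.268, -0.963, 0.0], [-0.0, -0.0, -1.0]]
force: [0.1, 0.2, -0.8]
opening: 0.405
grasp_force: 0.0
```

>>> {"api": "move_arm", "payload": {
  "increments": [
    {"xyz": [0, 0, 0], "roll": 0, "grip": 0},
    {"xyz": [0, 0, 0], "roll": 0, "grip": 0},
    {"xyz": [0, 0, 0], "roll": 0, "grip": 0},
    {"xyz": [0, 0, 0], "roll": 0, "grip": 0},
    {"xyz": [0, 0, 0], "roll": 0, "grip": 0}
  ]
}}

```text
time_s: 4.52
position: [0.4631, -0.1382, 0.0295]
tcp_rot: [[0.963, 0.268, -0.0], [0.268, -0.963, 0.0], [-0.0, -0.0, -1.0]]
force: [-0.5, -0.5, -0.4]
opening: 0.16
grasp_force: 30.0
```

>>> {"api": "move_arm", "payload": {
  "increments": [
    {"xyz": [0, 0, 0], "roll": 0, "grip": 0},
    {"xyz": [0, 0, 0], "roll": 0, "grip": 0},
    {"xyz": [0, 0, 0], "roll": 0, "grip": 0}
  ]
}}

```text
time_s: 4.77
position: [0.4631, -0.1382, 0.0295]
tcp_rot: [[0.963, 0.268, -0.0], [0.268, -0.963, 0.0], [-0.0, -0.0, -1.0]]
force: [-0.4, 0.1, -1.3]
opening: 0.157
grasp_force: 30.0
```

Grasped at 13.7 mm, which matches the fin. Lifting, then moving to a viewpoint short of the jar.

>>> {"api": "move_arm", "payload": {
  "increments": [
    {"xyz": [0, 0, -10], "roll": 0, "grip": 0},
    {"xyz": [0, 0, -25], "roll": 0, "grip": 0},
    {"xyz": [0, 0, -35], "roll": 0, "grip": 0},
    {"xyz": [0, 0, -35], "roll": 0, "grip": 0},
    {"xyz": [0, 0, -35], "roll": 0, "grip": 0}
  ]
}}

```text
time_s: 5.18
position: [0.4624, -0.1377, 0.1714]
tcp_rot: [[0.963, 0.268, -0.001], [0.268, -0.963, 0.001], [-0.001, -0.001, -1.0]]
force: [1.3, 0.3, -1.5]
opening: 0.159
grasp_force: 30.0
```

>>> {"api": "move_arm", "payload": {
  "increments": [
    {"xyz": [0, 0, -15], "roll": 0, "grip": 0},
    {"xyz": [6, -15, 0], "roll": 0, "grip": 0},
    {"xyz": [10, -25, 0], "roll": 0, "grip": 0},
    {"xyz": [12, -30, 0], "roll": 0, "grip": 0},
    {"xyz": [12, -30, 0], "roll": 0, "grip": 0}
  ]
}}

```text
time_s: 5.6
position: [0.4745, -0.0303, 0.1854]
tcp_rot: [[0.964, 0.267, 0.001], [0.267, -0.964, -0.0], [0.001, 0.0, -1.0]]
force: [0.7, -0.6, -1.4]
opening: 0.158
grasp_force: 30.0
```

>>> {"api": "move_arm", "payload": {
  "increments": [
    {"xyz": [12, -30, 0], "roll": 0, "grip": 0},
    {"xyz": [12, -30, 0], "roll": 0, "grip": 0},
    {"xyz": [12, -30, 0], "roll": 0, "grip": 0},
    {"xyz": [12, -30, 0], "roll": 0, "grip": 0},
    {"xyz": [12, -30, 0], "roll": 0, "grip": 0}
  ]
}}

```text
time_s: 6.02
position: [0.4917, 0.1311, 0.1852]
tcp_rot: [[0.963, 0.269, -0.0], [0.269, -0.963, -0.0], [-0.0, -0.0, -1.0]]
force: [1.2, -0.8, -0.9]
opening: 0.159
grasp_force: 30.0
```

>>> {"api": "move_arm", "payload": {
  "increments": [
    {"xyz": [8, -20, 0], "roll": 0, "grip": 0},
    {"xyz": [5, -13, 0], "roll": 0, "grip": 0},
    {"xyz": [0, 0, 0], "roll": 0, "grip": 0},
    {"xyz": [0, 0, 0], "roll": 0, "grip": 0},
    {"xyz": [0, 0, 0], "roll": 0, "grip": 0}
  ]
}}

```text
time_s: 6.43
position: [0.4955, 0.1642, 0.1848]
tcp_rot: [[0.963, 0.269, -0.001], [0.269, -0.963, -0.0], [-0.001, 0.0, -1.0]]
force: [-0.7, 1.1, -1.6]
opening: 0.157
grasp_force: 30.0
```

Run:
```python
from h import *
s=bot.read_state(); im,d=bot.capture("wrist"); P,p=wcloud(d,s)
print(s["time_s"],s["position"],s["tcp_rot"],s["force"],s["opening"])
zz=P[...,2]; n=np.hypot(P[...,0]-.573,P[...,1]-.187)
f=(n<.05)&(zz>.098)&(zz<.116)&(d>0)
print(f.sum(),P[f].mean(0),cv2.minEnclosingCircle((P[f][:,:2]*1000).astype(np.float32)),"tool",cv2.minEnclosingCircle((p[f][:,:2]*1000).astype(np.float32)))
# lid in hand: disc top expected at tool z ~ 4 mm
g=(np.hypot(p[...,0],p[...,1])<.055)&(p[...,2]>-.003)&(p[...,2]<.012)&(im.min(2)>100)&(d>0)
print("lid disc",g.sum(),p[g].mean(0) if g.any() else None)
if g.sum()>30:
    q=p[g]; A=np.c_[q[:,:2],np.ones(len(q))]; print("plane",np.linalg.lstsq(A,q[:,2],rcond=None)[0]); print(q.min(0),q.max(0),cv2.minEnclosingCircle((q[:,:2]*1000).astype(np.float32)))
cv2.imwrite("pics/e.png",cv2.cvtColor(im,cv2.COLOR_RGB2BGR))
for c in("scene","top"):
    im,d=bot.capture(c); P=cloud(c,d); zz=P[...,2]; n=np.hypot(P[...,0]-.573,P[...,1]-.187); f=(n<.05)&(zz>.1)&(zz<.114)&(d>0)
    if f.sum()>10: print(c,f.sum(),cv2.minEnclosingCircle((P[f][:,:2]*1000).astype(np.float32)))
```

```text
6.4333 [0.49551619 0.1641877  0.18475115] [[ 9.63276251e-01  2.68511770e-01 -5.41845019e-04]
 [ 2.68511518e-01 -9.63276346e-01 -4.95092617e-04]
 [-6.54884686e-04  3.31419331e-04 -9.99999731e-01]] [-0.694466    1.08383253 -1.59417005] 0.1572414834318674
2043 [0.57369058 0.18623234 0.10620392] ((574.0196533203125, 186.238037109375), 34.57340621948242) tool ((81.59375762939453, -0.18728972971439362), 34.57373046875)
lid disc 5657 [ 0.01957699 -0.00034366  0.00456501]
plane [ 0.00956637 -0.00076954  0.00437746]
[-0.00577229 -0.03987973 -0.00295483] [0.04067004 0.03938465 0.01198914] ((2.8102145195007324, -0.26728665828704834), 39.65486526489258)
scene 215 ((572.5335083007812, 184.78053283691406), 34.59273910522461)
top 95 ((574.7407836914062, 186.6294403076172), 33.865753173828125)
```

View pics/e.png

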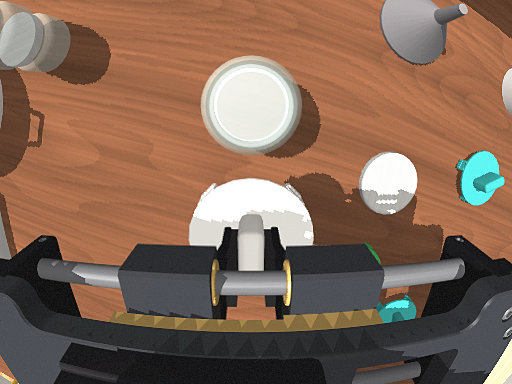

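The wrist view shows the jar mouth at (251,104) and the held lid level below it at (251,225). In the tool frame the rim is at (81.6, -0.2) mm and the lid centre at about (0.8, -0.2) mm. I'll move 81 mm along tool x, then go down near the rim.

>>> {"api": "move_arm", "payload": {
  "increments": [
    {"xyz": [12, 0, 0], "roll": 0, "grip": 0},
    {"xyz": [23, 0, 0], "roll": 0, "grip": 0},
    {"xyz": [23, 0, 0], "roll": 0, "grip": 0},
    {"xyz": [15, 0, 0], "roll": 0, "grip": 0},
    {"xyz": [8, 0, 0], "roll": 0, "grip": 0}
  ]
}}

```text
time_s: 7.0
position: [0.5764, 0.1858, 0.1847]
tcp_rot: [[0.964, 0.267, 0.002], [0.267, -0.964, 0.0], [0.002, 0.0, -1.0]]
force: [-0.2, -0.7, -2.5]
opening: 0.161
grasp_force: 30.0
```

>>> {"api": "move_arm", "payload": {
  "increments": [
    {"xyz": [0, 0, 4], "roll": 0, "grip": 0},
    {"xyz": [0, 0, 6], "roll": 0, "grip": 0},
    {"xyz": [0, 0, 6], "roll": 0, "grip": 0},
    {"xyz": [0, 0, 4], "roll": 0, "grip": 0},
    {"xyz": [0, 0, 0], "roll": 0, "grip": 0}
  ]
}}

```text
time_s: 7.42
position: [0.572, 0.1861, 0.163]
tcp_rot: [[0.963, 0.268, -0.004], [0.268, -0.963, -0.001], [-0.004, -0.001, -1.0]]
force: [0.6, 0.7, -1.1]
opening: 0.16
grasp_force: 30.0
```

Run:
```python
from h import *
s=bot.read_state(); im,d=bot.capture("wrist"); P,p=wcloud(d,s)
print(s["time_s"],s["position"],s["tcp_rot"],s["force"])
tz=p[...,2]
g=(np.hypot(p[...,0],p[...,1])<.055)&(abs(tz-.0045)<.004)&(d>0)&(p[...,0]>.005)
print("lid",g.sum(),p[g].max(0),p[g].min(0))
zz=P[...,2]
f=(zz>.06)&(zz<.112)&(np.hypot(P[...,0]-.574,P[...,1]-.186)<.05)&(d>0)&(tz>.03)
print("jar body ",f.sum(), p[f].max(0),p[f].min(0))
o=[cv2.resize(im[60:330,100:400],(400,360))]
im,d=bot.capture("scene"); o.append(cv2.resize(im[180:280,230:340],(400,360),interpolation=cv2.INTER_CUBIC))
cv2.imwrite("pics/f.png",cv2.cvtColor(np.hstack(o),cv2.COLOR_RGB2BGR))
```

```text
7.4167 [0.57202195 0.18610357 0.16301136] [[ 9.63321220e-01  2.68320442e-01 -4.04565050e-03]
 [ 2.68320430e-01 -9.63329558e-01 -5.55894886e-04]
 [-4.04645267e-03 -5.50025343e-04 -9.99991662e-01]] [ 0.61571322  0.6887776  -1.07904616]
lid 4852 [0.04064699 0.03813394 0.00849767] [ 0.00500401 -0.03918731  0.00066977]
jar body  2892 [0.04813449 0.04642474 0.10262516] [ 0.00038184 -0.04462794  0.05424302]
```

View pics/f.png

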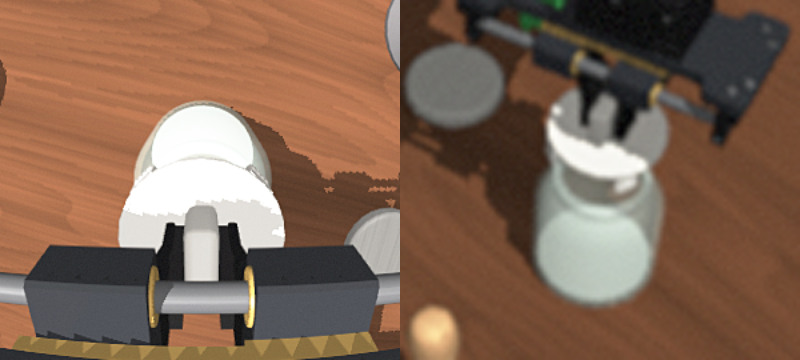

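The picture shows the lid level over the jar mouth. The small offset is residual sway, and the commanded centre matches the rim. Going on down slowly.

>>> {"api": "move_arm", "payload": {
  "increments": [
    {"xyz": [0, 0, 3], "roll": 0, "grip": 0},
    {"xyz": [0, 0, 4], "roll": 0, "grip": 0},
    {"xyz": [0, 0, 4], "roll": 0, "grip": 0},
    {"xyz": [0, 0, 4], "roll": 0, "grip": 0},
    {"xyz": [0, 0, 3], "roll": 0, "grip": 0}
  ]
}}

```text
time_s: 7.93
position: [0.5737, 0.1865, 0.1459]
tcp_rot: [[0.963, 0.269, -0.001], [0.269, -0.963, -0.0], [-0.001, -0.0, -1.0]]
force: [0.4, -1.1, -1.2]
opening: 0.157
grasp_force: 30.0
```

>>> {"api": "move_arm", "payload": {
  "increments": [
    {"xyz": [0, 0, 2], "roll": 0, "grip": 0},
    {"xyz": [0, 0, 1], "roll": 0, "grip": 0},
    {"xyz": [0, 0, 0], "roll": 0, "grip": 0},
    {"xyz": [0, 0, 0], "roll": 0, "grip": 0},
    {"xyz": [0, 0, 0], "roll": 0, "grip": 0}
  ]
}}

```text
time_s: 8.35
position: [0.5742, 0.1865, 0.1437]
tcp_rot: [[0.963, 0.268, 0.0], [0.268, -0.963, 0.0], [0.0, 0.0, -1.0]]
force: [0.1, -0.2, -1.4]
opening: 0.154
grasp_force: 30.0
```

>>> {"api": "move_arm", "payload": {
  "increments": [
    {"xyz": [-1, 0, 1], "roll": 0, "grip": 0},
    {"xyz": [0, 0, 1], "roll": 0, "grip": 0},
    {"xyz": [0, 0, 1], "roll": 0, "grip": 0},
    {"xyz": [0, 0, 1], "roll": 0, "grip": 0},
    {"xyz": [0, 0, 1], "roll": 0, "grip": 0}
  ]
}}

```text
time_s: 8.77
position: [0.5731, 0.1862, 0.1385]
tcp_rot: [[0.963, 0.268, 0.0], [0.268, -0.963, 0.0], [0.0, -0.0, -1.0]]
force: [-0.4, -0.2, -0.7]
opening: 0.157
grasp_force: 30.0
```

>>> {"api": "move_arm", "payload": {
  "increments": [
    {"xyz": [0, 0, 1], "roll": 0, "grip": 0},
    {"xyz": [0, 0, 1], "roll": 0, "grip": 0},
    {"xyz": [0, 0, 1], "roll": 0, "grip": 0},
    {"xyz": [0, 0, 1], "roll": 0, "grip": 0},
    {"xyz": [0, 0, 1], "roll": 0, "grip": 0}
  ]
}}

```text
time_s: 9.18
position: [0.5731, 0.1862, 0.1335]
tcp_rot: [[0.963, 0.268, 0.0], [0.268, -0.963, -0.0], [0.0, 0.0, -1.0]]
force: [0.1, 0.2, -1.5]
opening: 0.157
grasp_force: 30.0
```

>>> {"api": "move_arm", "payload": {
  "increments": [
    {"xyz": [0, 0, 1], "roll": 0, "grip": 0},
    {"xyz": [0, 0, 1], "roll": 0, "grip": 0},
    {"xyz": [0, 0, 1], "roll": 0, "grip": 0},
    {"xyz": [0, 0, 1], "roll": 0, "grip": 0},
    {"xyz": [0, 0, 1], "roll": 0, "grip": 0}
  ]
}}

```text
time_s: 9.6
position: [0.5731, 0.1863, 0.1285]
tcp_rot: [[0.963, 0.268, 0.0], [0.268, -0.963, 0.0], [0.0, 0.0, -1.0]]
force: [0.3, 0.7, -1.0]
opening: 0.158
grasp_force: 30.0
```

No contact force so far, so the plug went in freely. Continuing at 12 mm/s onto the clips.

>>> {"api": "move_arm", "payload": {
  "increments": [
    {"xyz": [0, 0, 1], "roll": 0, "grip": 0},
    {"xyz": [0, 0, 1], "roll": 0, "grip": 0},
    {"xyz": [0, 0, 1], "roll": 0, "grip": 0}
  ]
}}

```text
time_s: 9.85
position: [0.5737, 0.1861, 0.1263]
tcp_rot: [[0.963, 0.269, 0.001], [0.269, -0.963, -0.0], [0.001, 0.001, -1.0]]
force: [-1.7, -1.2, 5.8]
opening: 0.159
grasp_force: 30.0
```

>>> {"api": "move_arm", "payload": {
  "increments": [
    {"xyz": [0, 0, 1], "roll": 0, "grip": 0},
    {"xyz": [0, 0, 1], "roll": 0, "grip": 0}
  ]
}}

```text
time_s: 10.02
position: [0.5741, 0.1862, 0.1252]
tcp_rot: [[0.963, 0.269, 0.002], [0.269, -0.963, 0.0], [0.002, 0.001, -1.0]]
force: [-0.9, -0.4, 9.0]
opening: 0.158
grasp_force: 30.0
```

>>> {"api": "move_arm", "payload": {
  "increments": [
    {"xyz": [0, 0, 1], "roll": 0, "grip": 0},
    {"xyz": [0, 0, 1], "roll": 0, "grip": 0}
  ]
}}

```text
time_s: 10.18
position: [0.5739, 0.1862, 0.1229]
tcp_rot: [[0.963, 0.269, 0.002], [0.269, -0.963, -0.0], [0.002, 0.001, -1.0]]
force: [-1.4, -0.6, 2.9]
opening: 0.155
grasp_force: 30.0
```

>>> {"api": "move_arm", "payload": {
  "increments": [
    {"xyz": [0, 0, 1], "roll": 0, "grip": 0},
    {"xyz": [0, 0, 1], "roll": 0, "grip": 0}
  ]
}}

```text
time_s: 10.35
position: [0.5734, 0.1861, 0.1194]
tcp_rot: [[0.963, 0.268, 0.001], [0.268, -0.963, -0.0], [0.001, 0.0, -1.0]]
force: [-0.1, -0.5, 2.9]
opening: 0.16
grasp_force: 30.0
```

The clips snapped between readings: the force fell from 9 to 3 N and the TCP dropped to 119.4 mm. Continuing on the seal.

>>> {"api": "move_arm", "payload": {
  "increments": [
    {"xyz": [0, 0, 1], "roll": 0, "grip": 0},
    {"xyz": [0, 0, 1], "roll": 0, "grip": 0}
  ]
}}

```text
time_s: 10.52
position: [0.5734, 0.1861, 0.1179]
tcp_rot: [[0.963, 0.268, 0.001], [0.268, -0.963, -0.0], [0.001, 0.0, -1.0]]
force: [-1.0, -1.4, 7.0]
opening: 0.155
grasp_force: 30.0
```

>>> {"api": "move_arm", "payload": {
  "increments": [
    {"xyz": [0, 0, 1], "roll": 0, "grip": 0},
    {"xyz": [0, 0, 1], "roll": 0, "grip": 0}
  ]
}}

```text
time_s: 10.68
position: [0.5735, 0.1862, 0.1166]
tcp_rot: [[0.963, 0.269, 0.001], [0.269, -0.963, -0.0], [0.001, 0.0, -1.0]]
force: [-2.4, -1.9, 14.2]
opening: 0.157
grasp_force: 30.0
```

>>> {"api": "move_arm", "payload": {
  "increments": [
    {"xyz": [0, 0, 0], "roll": 0, "grip": 0},
    {"xyz": [0, 0, 0], "roll": 0, "grip": 0}
  ]
}}

```text
time_s: 10.85
position: [0.5735, 0.1862, 0.1168]
tcp_rot: [[0.963, 0.269, 0.001], [0.269, -0.963, -0.0], [0.001, 0.0, -1.0]]
force: [-1.0, -1.7, 9.3]
opening: 0.16
grasp_force: 30.0
```

>>> {"api": "move_arm", "payload": {
  "increments": [
    {"xyz": [0, 0, 0.6], "roll": 0, "grip": 0},
    {"xyz": [0, 0, 0.5], "roll": 0, "grip": 0},
    {"xyz": [0, 0, 0], "roll": 0, "grip": 0}
  ]
}}

```text
time_s: 11.1
position: [0.5735, 0.1862, 0.1166]
tcp_rot: [[0.963, 0.269, 0.001], [0.269, -0.963, -0.0], [0.001, 0.001, -1.0]]
force: [-3.0, -2.2, 13.2]
opening: 0.16
grasp_force: 30.0
```

>>> {"api": "move_arm", "payload": {
  "increments": [
    {"xyz": [0, 0, 0], "roll": 0, "grip": 0},
    {"xyz": [0, 0, 0], "roll": 0, "grip": 0}
  ]
}}

```text
time_s: 11.27
position: [0.5735, 0.1862, 0.1166]
tcp_rot: [[0.963, 0.269, 0.001], [0.269, -0.963, -0.0], [0.001, 0.001, -1.0]]
force: [-2.8, -0.9, 13.7]
opening: 0.157
grasp_force: 30.0
```

>>> {"api": "move_arm", "payload": {
  "increments": [
    {"xyz": [0, 0, 0], "roll": 0, "grip": 0},
    {"xyz": [0, 0, 0], "roll": 0, "grip": 0}
  ]
}}

```text
time_s: 11.43
position: [0.5735, 0.1862, 0.1166]
tcp_rot: [[0.963, 0.269, 0.001], [0.269, -0.963, -0.0], [0.001, 0.001, -1.0]]
force: [-3.0, -1.0, 12.7]
opening: 0.158
grasp_force: 30.0
```

It has stopped firmly at 116.6 mm (116.5 expected), pushing about 13–14 N. One check before handing in.

Run:
```python
from h import *
F=[]
s=bot.read_state(); im,d=bot.capture("wrist"); P,p=wcloud(d,s)
g=(np.hypot(p[...,0],p[...,1])<.05)&(abs(p[...,2]-.0045)<.006)&(d>0)&(p[...,0]>.02)&(im.min(2)>100)
q=p[g];A=np.c_[q[:,:2],np.ones(len(q))]; print("disc tool z",np.median(q[:,2]),"world z",np.median(P[g][:,2]),np.linalg.lstsq(A,q[:,2],rcond=None)[0],q.max(0))
F.append(s["force"])
im,d=bot.capture("scene");F.append(bot.read_state()["force"])
t,d=bot.capture("top");F.append(bot.read_state()["force"])
for c,i in(("scene",im),("top",t)):
    a=np.load(c+".npz")["im"]; print(c)
    for l in("jar","mug","funnel","tamper","wide_lid"):
        for r in bot.spot_in(l,c)[:1]: print(l,round(r["conf"],2),w(c,r["at"]).round(3))
print(np.array(F).round(1),bot.read_state()["time_s"])
o=[cv2.resize(im[190:280,235:335],(400,360),interpolation=cv2.INTER_CUBIC),cv2.resize(t[60:300,60:400],(400,360))]
cv2.imwrite("pics/g.png",cv2.cvtColor(np.hstack(o),cv2.COLOR_RGB2BGR))
```

```text
disc tool z 0.004607230764143627 world z 0.11200253423299747 [ 3.60928116e-02 -2.11431691e-05  3.64131444e-03] [0.04065191 0.03349234 0.01049324]
scene
jar 0.83 [0.602 0.21  0.065]
mug 0.74 [ 0.744 -0.192  0.053]
funnel 0.97 [0.743 0.034 0.03 ]
tamper 0.72 [0.763 0.226 0.074]
wide_lid 0.62 [ 0.547 -0.009  0.016]
top
jar 0.49 [0.55  0.155 0.077]
mug 0.84 [ 0.748 -0.202  0.035]
funnel 0.97 [0.729 0.019 0.024]
tamper 0.89 [0.746 0.211 0.068]
wide_lid 0.82 [ 0.53  -0.011  0.014]
[[-3.  -1.  12.7]
 [-2.4 -1.8 13.3]
 [-3.7 -2.1 14.6]] 12.0833
```

View pics/g.png

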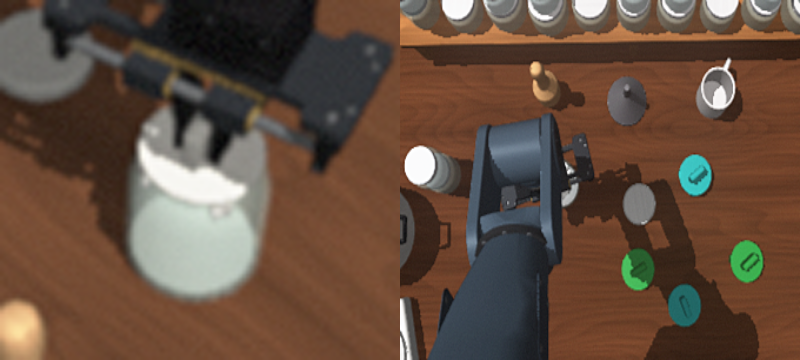

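The lid sits flush on the jar, with its disc top at 112.0 mm (exactly home), and everything else is where it was. The push is steady at about 14 N.

```bash
python3 -c "
from rig import bot
print(bot.hand_in())"
```

```text
the job is handed in; nothing more can be done
None
```

The lid is clipped on and fully home on the jar, the arm is still holding it down with about 14 N, and the job is handed in; it took about 12 s and I saw nothing else on the worktop move.

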